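# Stand the vase up and hold the stem grid over it

### The job

One glass bud vase has tipped over on the cork mat, between the standing vase and the dropper bottle. Stand it upright on the mat between those two and let go of it; then fetch the wooden stem grid over the things in the way and hold it level just above the mouth of that vase, centred over it and not touching it, so that stems can be threaded through before it goes on. Leave the neighbours and the green foam block as they stand, and finish with the grid still held there in the gripper.

Things in the scene. Friction and masses are not known exactly. Their poses are not given: they have to be found in the camera images.
- vase_center (a point): centre of the tipped green glass bud vase, on its axis half-way (75 mm) from foot to mouth. 150 mm long, about 0.12 kg: round body 47 mm across for 54 mm from the flat foot, then a slim neck 24 mm across. Its z axis runs from foot to mouth. It starts lying level, axis 23.5 mm above the mat, mouth away from the robot within 25 degrees; it can roll. Grip it by the neck.
- vase_mouth (a point): centre of the mouth of that vase, 150 mm from its foot on its axis; z axis out of the mouth. The rim is 24 mm across.
- grid_center (a point): centre (half-way up) of the stem grid: a pale wooden collar, 58 mm outside diameter, 42 mm opening, 24 mm high, with four thin crossed wires inside its top end, 0.05 kg. It lies flat on the table to the left, top up, and is gripped across its outside. Its underside is 12 mm below this point; z axis up.
- mat: thin cork mat, 230 mm (its x, away from the robot) by 280 mm (its y) and 4 mm thick, fixed; origin at the centre of its underside. The tipped vase lies along its middle, with a standing neighbour about 115 mm to either side.
- other_vase: the bystander: a standing green glass bud vase, 46 mm across, 144 mm tall, on the mat at one side of the tipped vase; origin at the centre of its foot.
- dropper_bottle: small brown dropper bottle with a black cap, 33 mm across, 102 mm tall, standing on the mat at the other side (it may change places with the other vase); origin at the centre of its foot.
- foam: green foam block, 62 x 100 x 45 mm, on the table between the stem grid and the mat; origin at the centre of its underside. A glass candle 90 mm tall stands nearer to the robot beside it and a wooden cabinet 118 mm tall beyond it.
- bud_vase: the same tipped vase as a whole; origin at the centre of its foot, z axis towards its mouth. Set on the mat leaning by up to about 15 degrees and let go, it rocks upright by itself.
- stem_grid: the same stem grid as a whole; origin at the centre of its underside, z axis up.
There are look-alikes about, which are no part of the job. Leave any red or turquoise look-alike of the stem_grid alone.

How it is judged:
By the outcome, as a careful person would: the job done as asked, in the order asked, and still so for the second after the job is handed in, while the arm keeps its last pose, push and grip.
It also fails if it takes over 61 s, if anything falls off the work surface, if the arm or the gripper's body presses on something with over 40 N, if the wrist force passes 120 N, or if a joint passes its speed limit or range.

### The arm

A 6-joint arm with a two-finger parallel gripper is mounted at the origin on the work surface; the furniture and walls round the work are solid. World frame = base frame: x ahead of the robot, y to its left, z up, the work surface at z = 0. Lengths are in m, angles in rad, forces in N, time in s.
With the tool pointing down it reaches from about 0.35 to 0.775 m from the base axis. Payload 7.3 kg.
Tool frame: the origin (TCP) lies at the very end of the fingers, on their centre line; the grasp point (between the pads) lies 19 mm behind it; z points along the fingers, y is the line along which they close (so a half turn about z gives the same grasp; the last joint's range is limited). The gripper opens to 92 mm and grips with 3 to 60 N. Pads are 19 mm wide; open, the fingers measure 130 mm over their backs; the gripper's body (75 mm by 190 mm) begins 47 mm behind the grasp point.
Start: joints at [0.968, 0.342, 1.524, -0, 1.275, -0.146], TCP at [0.232, 0.471, 0.227] pointing down, gripper open.
Joint ranges: [-2.53, 2.53], [-0.77, 2.02], [0.04, 2.7], [-1, 4.14], [0.28, 2.66], [-3.11, 3.11]. Speed limits (rad/s): [2.57, 2.57, 3.14, 3.14, 3.14, 3.14].

### API

Orientations are given as [roll, pitch, yaw] about the fixed x, y, z axes, in that order (R = Rz(yaw) Ry(pitch) Rx(roll)).
In Python, from cell import robot gives the robot as it stands. The module is installed in compiled form; this text tells all that it offers.
- The arm moves only by the tool arm_command, never from a script. Its argument "moves" is a list of rows, each a list of 3 entries, a list of its own where there are three numbers: the shift along the tool's x, y, z in m, then the turn, a rotation vector about the tool's x, y, z in rad, then the finger opening in m, from 0 to 0.0918. In form: [[[dx, dy, dz], [ax, ay, az], claw], ...]. A call has exactly 5 rows; each row is the pose to reach, as a shift and turn from the pose commanded when the call began, along the tool's axes at that moment; what a row does not reach only later rows make up. A row lasts 1/10 s, in which the tool goes at most 50 mm and 8.59 degrees, less where a joint would pass 70% of its speed; a pose out of reach is approached as far as the arm can. A call with a gripper value outside its range is refused whole. The fingers move at their own pace and stop on an object; "squeeze" is the grip in N (left out, the last holds). Time passes only in rows, so rows that repeat a pose let the fingers close, or fill a call up. It gives the time, the measured TCP pose, the force, the opening and the grip force at its end, in the units of the state.
- robot.observe(): the state, without advancing time (a new reading comes with each control period).
- robot.read_camera(name): name is "scene" or "top" or "wrist"; returns the picture (420x560x3 uint8, red, green, blue); there is no depth.
- robot.camera_model(name): a dict with "fx", "fy", "cx", "cy" (pixels), "k1" (the pictures are not rectified: a ray, as slopes to the right and down, at radius r is drawn at 1 + k1 r^2 times it, then the intrinsics apply), "R" (3x3) and "t" (3): a world point X has camera coordinates R X + t. Camera axes: x right, y down, z forward; pixel columns grow to the right and rows downward; lengths in m; the calibration is good to about 2 mm. A picture is of the moment at which its call begins: read the wrist's pose just before it. camera_model takes no time and is no camera call; for the wrist camera it gives the pose at the moment of the call.
- robot.hand_in(): hands the job in; it is judged then, once.
The state is a dict: "time": time; "qpos": joint angles; "qvel": joint speeds; "joint_efforts": joint torques, N m; "tool_pos": TCP position; "tool_rot": TCP orientation; "contact_force": force on the tool from outside, world axes, zero at the start; "torque": the same for the moment, N m; "opening": finger opening in m; "grip_force": force on a finger pad.
Only numpy, scipy, OpenCV 4.12 (cv2) and the standard library are available. Lean on these libraries where they do the work, as an engineer would, in place of code of your own. Each camera call takes 0.05 s, during which the arm holds its last target. There are 200 camera calls.

## Working session

There is one attempt and no reset: what is moved stays moved. The work goes in short steps, Python scripts to look and compute and a tool call to move; the robot and the scene stay as the last step left them, time stands still between calls to the robot, and variables do not carry over. Pictures are saved under pics/ and viewed, at most 10 in all, crops included, and the job is handed in when it is done.

Besides the shell and the picture viewer there is one more tool, called as name([rows], argument=value, ...), one row to a line, values as JSON. arm_command: Moves the arm, as the interface text tells. Its arguments: {"type":"object","properties":{"moves":{"type":"array"},"squeeze":{"type":"number"}},"required":["moves"]}

```bash
mkdir -p pics; cat > h.py <<'E'
import numpy as np, cv2
from scipy.spatial.transform import Rotation as Ro
from cell import robot
def snap(n, f=None):
    m=robot.camera_model(n); im=robot.read_camera(n)
    if f: cv2.imwrite('pics/'+f, im[:,:,::-1])
    return im, m
def ray(m,u,v):
    p=np.array([(u-m['cx'])/m['fx'],(v-m['cy'])/m['fy']]); q=p.copy()
    for _ in range(20): q=p/(1+m['k1']*(q@q))
    R=np.array(m['R']); t=np.array(m['t'])
    return -R.T@t, R.T@np.array([q[0],q[1],1.])
def on_z(m,u,v,z):
    o,d=ray(m,u,v); return o+d*(z-o[2])/d[2]
def proj(m,X):
    c=np.array(m['R'])@np.array(X,float)+np.array(m['t']); q=c[:2]/c[2]; q=q*(1+m['k1']*(q@q))
    return q*[m['fx'],m['fy']]+[m['cx'],m['cy']]
E
python3 - <<'E'
from h import *
a,m=snap('top','top0.png'); b,n=snap('scene','scene0.png')
for k in (m,n): print(k['fx'],k['k1'],-np.array(k['R']).T@np.array(k['t']))
print(robot.observe())
E
```

```text
419.1850650022613 -0.1006645086164399 [0.39521323 0.0623984  1.17715287]
452.0019939599599 -0.06511395517833456 [-0.07202225 -0.48731892  0.90291664]
{'time': 0.1, 'qpos': array([ 9.68005402e-01,  3.42632012e-01,  1.52494588e+00, -1.04971848e-05,
        1.27540308e+00, -1.45988707e-01]), 'qvel': array([ 5.36400609e-04, -2.00327986e-03, -3.29774557e-03, -6.82400432e-05,
        6.48710519e-04,  4.20766693e-04]), 'joint_efforts': array([ 1.40511376e-03, -4.32002878e+01, -2.44694817e+01,  7.19459332e-02,
        5.24444610e-02, -4.60434251e-05]), 'tool_pos': array([0.23132916, 0.4708681 , 0.22611687]), 'tool_rot': array([-3.14021765e+00, -1.92027774e-04,  2.68479337e+00]), 'contact_force': array([-0.50176061, -0.16794632, -0.21635726]), 'torque': array([ 0.01576748,  0.01513593, -0.0154439 ]), 'grip_force': 0.0, 'opening': 0.09213688854178305}
```

View pics/top0.png

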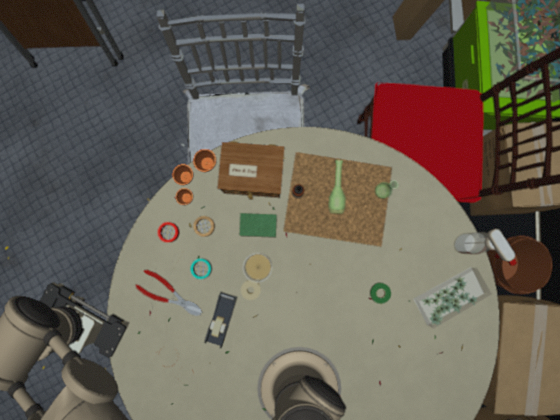

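View pics/scene0.png

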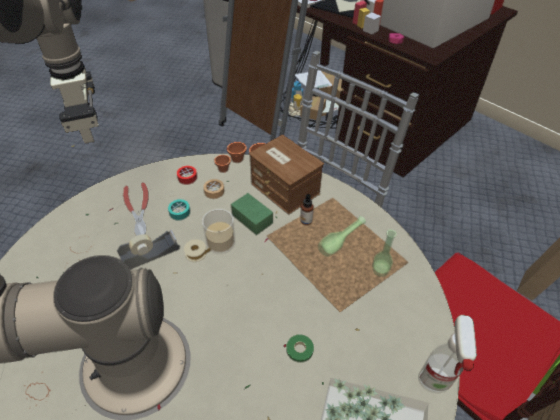

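The top view shows the tipped vase from its mouth at about (338,160) to its foot at about (338,212). The dropper bottle is at (298,190), the standing vase at (383,189), the foam at (258,225), the candle at (258,267) and the cabinet at (252,168).

Things that could be taken for the grid (top view):
- pale wooden ring at (204,226)
- red ring at (168,232)
- turquoise ring at (201,268)
- tape roll at (250,290)
- candle at (258,267)
- green tape at (380,293)
- terracotta pots at (185,197), (183,174) and (205,160)

I choose the pale wooden ring at (204,226), because it is pale wood with wires inside. I'll check it in a close crop.

```bash
python3 - <<'E'
from h import *
im=cv2.imread('pics/top0.png'); m=robot.camera_model('top')
c1=cv2.resize(im[200:290,150:280],None,fx=4,fy=4,interpolation=cv2.INTER_CUBIC)
c2=cv2.resize(im[145:250,280:400],None,fx=3.43,fy=3.43,interpolation=cv2.INTER_CUBIC)
w=max(c1.shape[1],c2.shape[1]); 
H=360; cv2.imwrite('pics/crop.png',cv2.resize(np.hstack([c1,c2[:360]]),(800,310)))
hsv=cv2.cvtColor(im,cv2.COLOR_BGR2HSV)
def blobs(mask,box,name,z):
    M=np.zeros_like(mask); x0,y0,x1,y1=box; M[y0:y1,x0:x1]=mask[y0:y1,x0:x1]
    n,l,s,c=cv2.connectedComponentsWithStats(M)
    for i in range(1,n):
        if s[i,4]>25: print(name,s[i],c[i].round(1),on_z(m,*c[i],z).round(4))
    return M
g=cv2.inRange(hsv,(38,50,90),(75,255,255)); V=blobs(g,(310,150,365,225),'vase',.0275); blobs(g,(365,170,405,205),'other',.08)
ys,xs=np.nonzero(V); P=np.array([on_z(m,x,y,.0275)[:2] for x,y in zip(xs,ys)])
c=P.mean(0); d=np.linalg.svd(P-c,full_matrices=False)[2][0]; d*=np.sign(d[0]); s=(P-c)@d
print('axis',c,d,np.degrees(np.arctan2(d[1],d[0])),s.min(),s.max(), c+d*s.min(),c+d*s.max())
blobs(cv2.inRange(hsv,(40,60,20),(90,255,130)),(235,205,285,245),'foam',.045)
blobs(cv2.inRange(hsv,(0,0,0),(180,255,55)),(285,175,310,205),'drop',.10)
blobs(cv2.inRange(hsv,(5,60,40),(25,255,200)),(214,135,290,205),'cab',.118)
blobs(cv2.inRange(hsv,(5,75,60),(25,255,255)),(188,212,220,242),'grid',.024)
blobs(cv2.inRange(hsv,(5,60,60),(25,255,255)),(280,145,400,250),'mat',.004)
print('candle',on_z(m,258,267,.09))
E
```

```text
vase [329 160  16  51 449] [337.1 191.3] [ 0.5488 -0.0934  0.0275]
other [376 181  22  17 224] [384.7 189.3] [ 0.5501 -0.213   0.08  ]
axis [ 0.54897154 -0.09340014] [ 0.99916066 -0.04096318] -2.347674392673552 -0.05296189676951812 0.08747400639147337 [ 0.4960541  -0.09123065] [ 0.63637213 -0.09698335]
foam [240 213  36  24 799] [257.6 224.7] [0.4509 0.1233 0.045 ]
drop [295 186   8   8  52] [298.2 189.3] [0.5421 0.0176 0.1   ]
cab [ 217  141   68   59 3001] [251.6 169. ] [0.5896 0.1385 0.118 ]
cab [214 153   3  14  30] [214.7 159.5] [0.6126 0.2342 0.118 ]
cab [287 190   3  15  27] [288.4 198.7] [0.5151 0.0426 0.118 ]
grid [193 216  21  21 170] [203.3 225.9] [0.4451 0.2745 0.024 ]
mat [280 146   5  48 143] [281.3 164. ] [0.6267 0.0628 0.004 ]
mat [ 283  152  109   95 7213] [336.6 200. ] [ 0.5272 -0.0954  0.004 ]
candle [0.33940161 0.11709762 0.09      ]
```

View pics/crop.png

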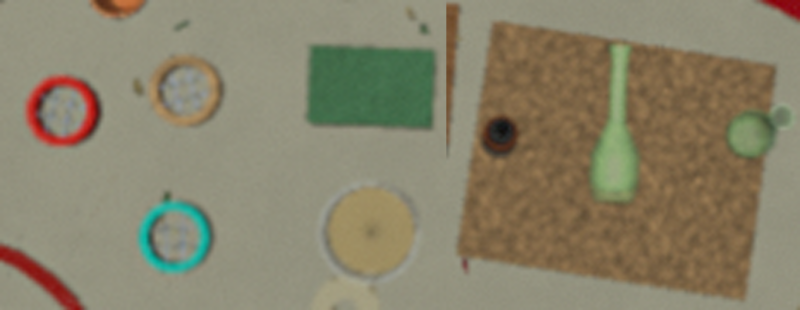

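The crop confirms the pale wooden ring with wires at top pixel (204,226). It is apart from the red ring (168,232) and the turquoise one (201,268). Next I plan the move to above the vase neck, tilted back so the gripper body clears the neighbours.

```bash
cat >> h.py <<'E'
def toolR(yaw,tilt=0.):  # pointing down, then leaned about world y by -tilt (tilt>0: fingers point back to the robot? sign: z=( -sin,0,-cos))
    return Ro.from_euler('y',tilt)*Ro.from_euler('xyz',[np.pi,0,yaw])
def plan(wps, start=None):
    s=robot.observe()
    p=np.array(s['tool_pos']); R=Ro.from_euler('xyz',s['tool_rot'])
    if start: p,R=start
    for q,Q in wps:
        q=np.array(q,float)
        print('shift',R.inv().apply(q-p).round(4),'turn',(R.inv()*Q).as_rotvec().round(4)); p,R=q,Q
E
python3 - <<'E'
from h import *
print(toolR(3.10,.4).as_matrix().round(2)[:,2])
m=robot.camera_model('top')
for n,u,v in(('red',168,232),('turq',201,268),('pot',185,197),('grid',204,226)): print(n,on_z(m,u,v,.024).round(3))
n=robot.camera_model('scene'); # cross-check with scene view: expected pixels
for X in ([.64,-.097,.0275],[.494,-.091,.0275],[.445,.2745,.012],[.55,-.211,0],[.542,.0176,.1]): print(proj(n,X).round(0), proj(m,X).round(0))
plan([((.36,.28,.24),toolR(3.10)),((.49,.09,.25),toolR(3.10)),((.617,-.096,.23),toolR(3.10)),((.630,-.096,.12),toolR(3.10,.44))])
E
```

```text
[-0.39  0.   -0.92]
red [0.426 0.373 0.024]
turq [0.329 0.277 0.024]
pot [0.524 0.329 0.024]
grid [0.445 0.273 0.024]
[363. 218.] [339. 159.]
[325. 248.] [336. 211.]
[214. 188.] [204. 226.]
[376. 270.] [377. 193.]
[307. 195.] [298. 189.]
shift [-0.1997 -0.1146 -0.0138] turn [-0.0013 -0.0005 -0.4152]
shift [-0.1378 -0.1844 -0.01  ] turn [0. 0. 0.]
shift [-0.1346 -0.1806  0.02  ] turn [0. 0. 0.]
shift [-0.013   0.0005  0.11  ] turn [0.0183 0.4396 0.    ]
```

The scene view agrees with the top view for the mouth at (363,218), the grid at (214,188) and the dropper at (307,195).

arm_command([
  [[-0.2,-0.115,-0.014],[0,0,-0.415],0.09],
  [[-0.2,-0.115,-0.014],[0,0,-0.415],0.09],
  [[-0.2,-0.115,-0.014],[0,0,-0.415],0.09],
  [[-0.2,-0.115,-0.014],[0,0,-0.415],0.09],
  [[-0.2,-0.115,-0.014],[0,0,-0.415],0.09],
], squeeze=40)

```text
time: 0.6
tool_pos: [0.3608, 0.278, 0.2406]
tool_rot: [-3.141, -0.0, 3.101]
contact_force: [0.9, -0.1, -0.5]
opening: 0.0898
grip_force: 0.0
```

arm_command([
  [[-0.138,-0.184,-0.01],[0,0,0],0.09],
  [[-0.138,-0.184,-0.01],[0,0,0],0.09],
  [[-0.138,-0.184,-0.01],[0,0,0],0.09],
  [[-0.138,-0.184,-0.01],[0,0,0],0.09],
  [[-0.138,-0.184,-0.01],[0,0,0],0.09],
])

```text
time: 1.1
tool_pos: [0.4919, 0.0871, 0.2505]
tool_rot: [-3.141, 0.0, 3.097]
contact_force: [-0.4, 1.0, 0.3]
opening: 0.09
grip_force: 0.0
```

arm_command([
  [[-0.135,-0.18,0.02],[0,0,0],0.09],
  [[-0.135,-0.18,0.02],[0,0,0],0.09],
  [[-0.135,-0.18,0.02],[0,0,0],0.09],
  [[-0.135,-0.18,0.02],[0,0,0],0.09],
  [[-0.135,-0.18,0.02],[0,0,0],0.09],
])

```text
time: 1.6
tool_pos: [0.6189, -0.0989, 0.2291]
tool_rot: [-3.141, -0.001, 3.097]
contact_force: [-0.3, 0.1, -0.2]
opening: 0.09
grip_force: 0.0
```

```bash
python3 - <<'E'
from h import *
a,m=snap('wrist','w1.png'); s=robot.observe(); print(s['tool_pos'],s['tool_rot'],s['qpos'])
for X in ([.64,-.097,.0275],[.617,-.096,.0275]): print(proj(m,X).round(0))
E
```

```text
[ 0.61985099 -0.10115264  0.22838498] [-3.14012840e+00 -1.03291756e-03  3.09561257e+00] [-2.82861201e-01  5.34766026e-01  1.21125357e+00 -1.69146151e-03
  1.39623376e+00 -1.80738388e+00]
[282. 200.]
[283. 181.]
```

View pics/w1.png

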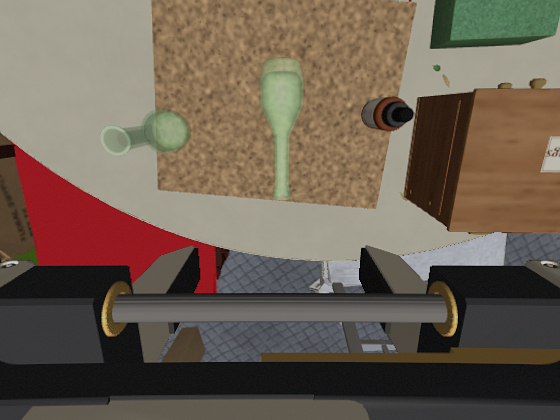

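The wrist view shows the vase from its foot at about (281,62) to its mouth at (282,197). The standing vase's foot is at (165,130) and the dropper at (385,113), both about where I expected. I'll refine the vase points from this view.

```bash
python3 - <<'E'
from h import *
im=cv2.imread('pics/w1.png'); m=robot.camera_model('wrist')
hsv=cv2.cvtColor(im,cv2.COLOR_BGR2HSV); g=cv2.inRange(hsv,(38,50,90),(75,255,255))
M=np.zeros_like(g); M[45:210,250:315]=g[45:210,250:315]
for r in (70,90,110,125,135,150,170,190):
    c=np.nonzero(M[r])[0]; u=(c.min()+c.max())/2; a,b=on_z(m,c.min(),r,.0275),on_z(m,c.max(),r,.0275); print(r,on_z(m,u,r,.0275).round(4),'w',round(abs(a-b)[1],4))
ys=np.nonzero(M.sum(1))[0]; print(ys.min(),ys.max(), on_z(m,282,ys.max(),.0275), on_z(m,281,ys.min(),.05))
# lateral
for n,u,v,z in (('other foot',170,130,.0),('drop cap',400,113,.102)): print(n,on_z(m,u,v,z).round(3))
plan([((.636,-.098,.12),toolR(3.10,.44)),((.625-.019*0.426,-.0975,.0125),toolR(3.10,.44))])
print(-np.array(m['R']).T@m['t'])
E
```

```text
Traceback (most recent call last):
ValueError: zero-size array to reduction operation minimum which has no identity
```

```bash
python3 - <<'E'
from h import *
im=cv2.imread('pics/w1.png'); m=robot.camera_model('wrist')
hsv=cv2.cvtColor(im,cv2.COLOR_BGR2HSV); print(hsv[90,280],hsv[170,282],hsv[90,240]); g=cv2.inRange(hsv,(30,35,60),(80,255,255))
M=np.zeros_like(g); M[45:210,250:315]=g[45:210,250:315]
for r in (70,90,110,125,135,150,170,190):
    c=np.nonzero(M[r])[0]
    if len(c)<3: continue
    u=(c.min()+c.max())/2; a,b=on_z(m,c.min(),r,.0275),on_z(m,c.max(),r,.0275); print(r,on_z(m,u,r,.0275).round(4),'w',round(abs(a-b)[1],4))
ys=np.nonzero(M.sum(1))[0]; print(ys.min(),ys.max(), on_z(m,282,ys.max(),.0275), on_z(m,281,ys.min(),.05))
for n,u,v,z in (('other foot',170,130,.0),('drop cap',400,113,.102)): print(n,on_z(m,u,v,z).round(3))
plan([((.636,-.098,.12),toolR(3.10,.44)),((.625-.019*0.426,-.0975,.0125),toolR(3.10,.44))])
print(-np.array(m['R']).T@m['t'])
E
```

```text
[ 40  41 174] [ 38  44 179] [ 16  97 161]
70 [ 0.4982 -0.0949  0.0275] w 0.04
90 [ 0.5178 -0.0947  0.0275] w 0.0451
110 [ 0.5381 -0.0961  0.0275] w 0.0405
125 [ 0.554  -0.0968  0.0275] w 0.0255
135 [ 0.5648 -0.0973  0.0275] w 0.0168
150 [ 0.5813 -0.0986  0.0275] w 0.0159
170 [ 0.6043 -0.0991  0.0275] w 0.0151
190 [ 0.6282 -0.1001  0.0275] w 0.0178
58 199 [ 0.6392706  -0.10000246  0.0275    ] [ 0.49001929 -0.09462489  0.05      ]
other foot [ 0.555 -0.231  0.   ]
drop cap [0.546 0.006 0.102]
shift [-0.0161  0.0041  0.1084] turn [ 0.0178  0.4385 -0.0046]
shift [-0.0285  0.0017  0.1054] turn [0. 0. 0.]
[ 0.53800899 -0.098192    0.38593653]
```

arm_command([
  [[-0.016,0.003,0.108],[0.018,0.44,0],0.09],
  [[-0.016,0.003,0.108],[0.018,0.44,0],0.09],
  [[-0.016,0.003,0.108],[0.018,0.44,0],0.09],
  [[-0.016,0.003,0.108],[0.018,0.44,0],0.09],
  [[-0.016,0.003,0.108],[0.018,0.44,0],0.09],
])

```text
time: 2.15
tool_pos: [0.634, -0.0927, 0.1206]
tool_rot: [-3.123, -0.44, 3.096]
contact_force: [-0.1, 1.1, 0.0]
opening: 0.0899
grip_force: 0.0
```

```bash
python3 - <<'E'
from h import *
s=robot.observe(); print(s['tool_pos'],s['tool_rot'],s['qpos'])
plan([((.609,-.0985,.0125),toolR(3.10,.44))])
E
```

```text
[ 0.63404475 -0.09269577  0.12059657] [-3.12300723 -0.44025718  3.09630839] [-0.21885062  0.93397303  0.82204281 -0.09486727  1.81603841 -1.75143744]
shift [-0.0237 -0.0049  0.1084] turn [ 0.0007 -0.0007  0.0006]
```

arm_command([
  [[-0.01,-0.005,0.04],[0,0,0],0.08],
  [[-0.018,-0.005,0.08],[0,0,0],0.08],
  [[-0.024,-0.005,0.1],[0,0,0],0.08],
  [[-0.024,-0.005,0.107],[0,0,0],0.08],
  [[-0.024,-0.005,0.107],[0,0,0],0.08],
])

```text
time: 2.65
tool_pos: [0.6104, -0.0992, 0.0193]
tool_rot: [-3.122, -0.434, 3.095]
contact_force: [0.3, 0.7, 0.3]
opening: 0.0799
grip_force: 0.0
```

```bash
python3 - <<'E'
from h import *
s=robot.observe(); print(s['tool_pos'],s['tool_rot'],s['qpos'],s['contact_force'])
E
```

```text
[ 0.61042328 -0.09924496  0.01933508] [-3.12153864 -0.43436035  3.09486175] [-0.23429191  0.97797387  1.01480943 -0.09831311  1.57302407 -1.74181415] [0.29311206 0.65757253 0.33574816]
```

arm_command([
  [[-0.002,0,0.005],[0,0,0],0.08],
  [[-0.002,0,0.005],[0,0,0],0.05],
  [[-0.002,0,0.005],[0,0,0],0.03],
  [[-0.002,0,0.005],[0,0,0],0.01],
  [[-0.002,0,0.005],[0,0,0],0.01],
], squeeze=30)

```text
time: 3.15
tool_pos: [0.6098, -0.099, 0.0106]
tool_rot: [-3.122, -0.44, 3.096]
contact_force: [-0.1, 0.5, 0.2]
opening: 0.0526
grip_force: 0.0
```

arm_command([
  [[0,0,0],[0,0,0],0.01],
  [[0,0,0],[0,0,0],0.01],
  [[0,0,0],[0,0,0],0.01],
  [[0,0,0],[0,0,0],0.01],
  [[0,0,0],[0,0,0],0.01],
])

```text
time: 3.65
tool_pos: [0.6095, -0.099, 0.0104]
tool_rot: [-3.122, -0.44, 3.096]
contact_force: [-0.5, -1.0, 0.4]
opening: 0.0233
grip_force: 29.8
```

arm_command([
  [[0.02,0,-0.04],[0,0,0],0.01],
  [[0.04,0,-0.08],[0,0,0],0.01],
  [[0.065,0,-0.11],[0,0,0],0.01],
  [[0.09,0,-0.135],[0,0,0],0.01],
  [[0.13,0,-0.16],[0,0,0],0.01],
])

```text
time: 4.15
tool_pos: [0.5602, -0.0936, 0.2107]
tool_rot: [-3.123, -0.44, 3.096]
contact_force: [-0.0, 0.4, -0.7]
opening: 0.0231
grip_force: 29.8
```

```bash
python3 - <<'E'
from h import *
snap('scene','s2.png')
s=robot.observe(); print(s['tool_pos'],s['tool_rot'],s['qpos'],s['contact_force'],s['opening'],s['grip_force'])
# planar fit, q4~0: radial (with lateral offset) and z
D=[([.968,.3426,1.5249,0,1.2754,-.146],[.2313,.4709,.2261]),([-.28286,.53477,1.21125,-.0017,1.39623,-1.807],[.61985,-.10115,.22838]),
([-.21885,.93397,.82204,-.09487,1.81604,-1.7514],[.63404,-.0927,.1206]),([-.23429,.97797,1.01481,-.09831,1.57302,-1.7418],[.61042,-.09925,.01934]),(s['qpos'],s['tool_pos'])]
from scipy.optimize import least_squares
def fk(x,q):
    a,b,d,L1,L2,L3,off=x
    R1=Ro.from_euler('z',q[0]); R2=R1*Ro.from_euler('y',q[1]); R3=R2*Ro.from_euler('y',q[2]); R4=R3*Ro.from_euler('z',q[3]); R5=R4*Ro.from_euler('y',q[4])
    return R1.apply([a,b,d])+R2.apply([0,0,L1])+R3.apply([off,0,L2])+R5.apply([0,0,L3])
f=lambda x:np.concatenate([fk(x,q)-p for q,p in D]+[1e-3*(x-x0)])
x0=np.array([0,.05,.3,.35,.35,.25,0]); r=least_squares(f,x0); print(r.x.round(4),np.abs(r.fun).max())
E
```

```text
[ 0.55873692 -0.09382418  0.21891328] [-3.12000123 -0.43314583  3.09428005] [-0.24348581  0.69980783  1.02063304 -0.10706871  1.84162894 -1.77835638] [ 4.78685497 -0.72812047  4.60343915] 0.023305618967983464 29.8380446434021
[-0.      0.0764  0.2229  0.5061  0.3797  0.318   0.0465] 0.00015613936415484643
```

View pics/s2.png

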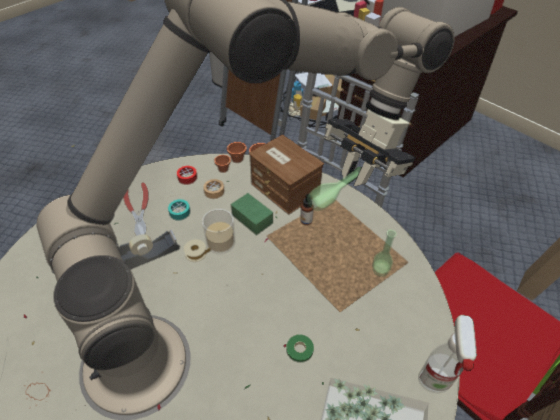

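The scene view shows the vase held level by its neck near (335,190). The standing vase at (383,262), the dropper at (307,210) and the foam have not moved. The kinematic fit is good to 0.2 mm, so I'll use it to check the upright placing pose.

```bash
cat >> h.py <<'E'
from scipy.optimize import least_squares
KX=[0,.0764,.2229,.5061,.3797,.318,.0465]
LO=np.array([-2.53,-.77,.04,-1,.28,-3.11]);HI=np.array([2.53,2.02,2.7,4.14,2.66,3.11])
def fk(q):
    a,b,d,L1,L2,L3,off=KX
    R1=Ro.from_euler('z',q[0]); R2=R1*Ro.from_euler('y',q[1]); R3=R2*Ro.from_euler('y',q[2]); R4=R3*Ro.from_euler('z',q[3]); R5=R4*Ro.from_euler('y',q[4])
    e=R1.apply([a,b,d])+R2.apply([0,0,L1]); w=e+R3.apply([off,0,L2])
    return w+R5.apply([0,0,L3]), R5*Ro.from_euler('z',q[5]), e, w
def ik(p,R,q0):
    f=lambda q:np.concatenate([(fk(q)[0]-p)*5,(fk(q)[1].inv()*R).as_rotvec()])
    r=least_squares(f,np.clip(q0,LO+1e-6,HI-1e-6),bounds=(LO,HI)); return r.x,np.abs(r.fun).max()
E
python3 - <<'E'
from h import *
s=robot.observe(); q=np.array(s['qpos'])
R=Ro.from_euler('xyz',s['tool_rot']); print((fk(q)[1].inv()*R).as_rotvec())
off=(fk(q)[1].inv()*R)  # constant tool offset about z
Rg=toolR(3.10,.44); v=np.array([.9991,-.04,0]); ax=np.cross([0,0,1],v); 
for lean in (0,10):
  for az in (-40,-20,0,20,40):
    Rt=Ro.from_euler('z',az,degrees=True)*Ro.from_rotvec(-np.radians(90-lean)*ax)*Rg
    z=Rt.as_matrix()[:,2]; p=np.array([.547,-.099,.131])+.019*z
    best=[]
    for q0 in (q,[*q[:3],1.5,.6,q[5]],[*q[:3],3,.6,q[5]],[q[0],1.3,1.2,.5,.4,-1.8],[0,1.5,.8,1.,.5,0]):
        x,e=ik(p,Rt*off.inv(),q0)
        if e<1e-3: best.append(x.round(2)); 
    for x in {tuple(b) for b in best}: print(lean,az,x,'elbow',fk(x)[2].round(2),'wrist',fk(x)[3].round(2))
E
```

```text
[4.31601707e-16 2.22544630e-16 1.57079633e+00]
```

```bash
sed -i 's/return w+R5.apply(\[0,0,L3\]), R5\*Ro.from_euler(.z.,q\[5\])/return w+R5.apply([0,0,L3]), R5*Ro.from_euler("z",q[5]+np.pi\/2)/' h.py
cat > pl.py <<'E'
from h import *
s=robot.observe(); q=np.array(s['qpos']); R=Ro.from_euler('xyz',s['tool_rot'])
Rg=toolR(3.10,.44); v=np.array([.9991,-.04,0]); ax=np.cross([0,0,1],v)
def target(az,lean): return Ro.from_euler('z',az,degrees=True)*Ro.from_rotvec(-np.radians(90-lean)*ax)*Rg
E
python3 - <<'E'
from pl import *
rng=np.random.default_rng(0); print((fk(q)[1].inv()*R).as_rotvec())
for lean in (0,12):
  for az in (-60,-30,0,30,60):
    Rt=target(az,lean); z=Rt.as_matrix()[:,2]; p=np.array([.547,-.099,.131])+.019*z
    S=[]
    for k in range(25):
        x,e=ik(p,Rt,rng.uniform(LO,HI)); S.append((e,tuple(x.round(2))))
    ok={x for e,x in S if e<2e-3}
    print(lean,az,z.round(2),'best',round(min(S)[0],3),min(S)[1])
    for x in ok: print('   ',x,'elbow',fk(x)[2].round(2),'wrist',fk(x)[3].round(2))
E
```

```text
[ 3.46944695e-16 -1.74339709e-16 -3.14418630e-16]
0 -60 [ 0.41 -0.81 -0.43] best 0.233 (np.float64(0.04), np.float64(0.67), np.float64(2.23), np.float64(4.14), np.float64(1.03), np.float64(1.45))
0 -30 [ 0.76 -0.5  -0.43] best 0.0 (np.float64(-0.08), np.float64(0.6), np.float64(2.34), np.float64(3.7), np.float64(0.96), np.float64(1.45))
    (np.float64(-0.08), np.float64(0.6), np.float64(2.34), np.float64(3.7), np.float64(0.96), np.float64(1.45)) elbow [0.29 0.05 0.64] wrist [0.32 0.05 0.26]
0 0 [ 0.9  -0.05 -0.43] best 0.0 (np.float64(-0.56), np.float64(0.6), np.float64(2.44), np.float64(2.61), np.float64(1.04), np.float64(1.63))
    (np.float64(-0.56), np.float64(0.6), np.float64(2.44), np.float64(2.61), np.float64(1.04), np.float64(1.63)) elbow [ 0.28 -0.09  0.64] wrist [ 0.28 -0.08  0.26]
0 30 [ 0.81  0.41 -0.43] best 0.0 (np.float64(-0.83), np.float64(0.62), np.float64(2.2), np.float64(1.69), np.float64(1.07), np.float64(1.91))
    (np.float64(-0.83), np.float64(0.62), np.float64(2.2), np.float64(1.69), np.float64(1.07), np.float64(1.91)) elbow [ 0.25 -0.17  0.63] wrist [ 0.31 -
[... 1000 characters left out ...]
loat64(0.6), np.float64(1.85)) elbow [ 0.23 -0.04  0.68] wrist [ 0.31 -0.08  0.31]
12 30 [ 0.71  0.36 -0.6 ] best 0.0 (np.float64(-0.75), np.float64(0.5), np.float64(2.14), np.float64(1.51), np.float64(0.84), np.float64(2.21))
    (np.float64(-0.75), np.float64(0.5), np.float64(2.14), np.float64(1.51), np.float64(0.84), np.float64(2.21)) elbow [ 0.23 -0.11  0.67] wrist [ 0.33 -0.21  0.31]
12 60 [ 0.44  0.66 -0.6 ] best 0.0 (np.float64(-0.77), np.float64(0.63), np.float64(1.82), np.float64(1.0), np.float64(1.19), np.float64(2.31))
    (np.float64(-0.77), np.float64(0.63), np.float64(1.82), np.float64(1.0), np.float64(1.19), np.float64(2.31)) elbow [ 0.27 -0.15  0.63] wrist [ 0.42 -0.3   0.31]
```

```bash
cat >> pl.py <<'E'
vt=Rg.inv().apply(v)  # vase axis in tool frame
def path(qa,qb,N):
    prev=None; a=0
    for k in range(N+1):
        x=qa+(qb-qa)*k/N; p,Rr,e,w=fk(x); g=p-.019*Rr.as_matrix()[:,2]; va=Rr.apply(vt)
        a=0 if prev is None else np.degrees((prev.inv()*Rr).magnitude()); prev=Rr
        print(k,'p',p.round(3),'z',Rr.as_matrix()[:,2].round(2),'foot',(g-.127*va).round(2),'mouth',(g+.023*va).round(2),'w',w.round(2),'deg',round(a,1))
E
python3 - <<'E'
from pl import *
Rt=target(0,0); z=Rt.as_matrix()[:,2]
qp,e0=ik(np.array([.547,-.099,.131])+.019*z,Rt,[-.56,.6,2.44,2.61,1.04,1.63])
for g in ([.5,-.1,.33],[.547,-.099,.30]):
    x,e=ik(np.array(g)+.019*z,Rt,qp); print(x.round(3),e)
x,e=ik(np.array([.5,-.1,.33])+.019*z,Rt,qp)
path(q,x,14)
E
```

```text
[-0.668 -0.075  2.309  1.8    0.561  2.581] 4.488548421832661e-10
[-0.559  0.082  2.268  2.103  0.528  2.312] 2.7755575615628914e-16
0 p [ 0.559 -0.094  0.219] z [-0.42 -0.   -0.91] foot [ 0.44 -0.09  0.24] mouth [ 0.59 -0.09  0.24] w [ 0.69 -0.09  0.51] deg 0
1 p [ 0.557 -0.068  0.215] z [-0.34  0.12 -0.93] foot [ 0.45 -0.02  0.22] mouth [ 0.59 -0.08  0.23] w [ 0.66 -0.11  0.51] deg 19.7
2 p [ 0.558 -0.041  0.216] z [-0.24  0.25 -0.94] foot [0.47 0.04 0.22] mouth [ 0.58 -0.06  0.24] w [ 0.63 -0.12  0.51] deg 20.7
3 p [ 0.562 -0.014  0.222] z [-0.13  0.36 -0.92] foot [0.51 0.09 0.23] mouth [ 0.57 -0.04  0.24] w [ 0.6  -0.13  0.52] deg 21.6
4 p [0.568 0.009 0.234] z [-0.01  0.46 -0.89] foot [0.56 0.13 0.25] mouth [ 0.57 -0.02  0.25] w [ 0.57 -0.14  0.52] deg 22.4
5 p [0.576 0.026 0.249] z [ 0.12  0.53 -0.84] foot [0.61 0.14 0.28] mouth [ 0.57 -0.01  0.26] w [ 0.54 -0.14  0.52] deg 23.2
6 p [0.585 0.038 0.267] z [ 0.25  0.57 -0.78] foot [0.66 0.12 0.31] mouth [0.56 0.01 0.28] w [ 0.5  -0.14  0.51] deg 24.0
7 p [0.593 0.042 0.286] z [ 0.39  0.59 -0.71] foot [0.7  0.08 0.33] mouth [0.56 
[... 239 characters left out ...]
h [0.57 0.02 0.33] w [ 0.4  -0.14  0.5 ] deg 25.7
10 p [0.599 0.008 0.333] z [ 0.74  0.44 -0.51] foot [ 0.68 -0.08  0.31] mouth [0.57 0.01 0.35] w [ 0.37 -0.13  0.5 ] deg 26.1
11 p [ 0.591 -0.017  0.34 ] z [ 0.82  0.34 -0.46] foot [ 0.64 -0.11  0.28] mouth [ 0.56 -0.01  0.36] w [ 0.33 -0.12  0.49] deg 26.5
12 p [ 0.575 -0.044  0.341] z [ 0.88  0.22 -0.43] foot [ 0.59 -0.12  0.25] mouth [ 0.55 -0.03  0.37] w [ 0.3  -0.11  0.48] deg 26.8
13 p [ 0.55  -0.073  0.335] z [ 0.9   0.08 -0.42] foot [ 0.54 -0.12  0.22] mouth [ 0.53 -0.07  0.36] w [ 0.26 -0.1   0.47] deg 27.1
14 p [ 0.517 -0.101  0.322] z [ 0.9  -0.05 -0.43] foot [ 0.5 -0.1  0.2] mouth [ 0.5  -0.1   0.35] w [ 0.23 -0.08  0.46] deg 27.3
```

```bash
cat >> pl.py <<'E'
def wp(qa,qb,N):
    P=[]
    for k in range(1,N+1):
        p,Rr,_,_=fk(qa+(qb-qa)*k/N); P.append((p,Rr))
    plan(P)
E
python3 - <<'E'
from pl import *
np.set_printoptions(suppress=True)
Rt=target(0,0); z=Rt.as_matrix()[:,2]
x,e=ik(np.array([.5,-.1,.33])+.019*z,Rt,[-.668,-.075,2.309,1.8,.561,2.581]); print(x,s['time'],s['tool_pos'])
np.save('qa.npy',q); np.save('qb.npy',x); wp(q,x,10)
E
```

```text
[-0.66799312 -0.07542478  2.30891295  1.80028317  0.56056118  2.58111982] 4.2 [ 0.55873692 -0.09382418  0.21891328]
shift [0.0009 0.037  0.0045] turn [-0.2047 -0.0743  0.434 ]
shift [ 0.0164  0.0343 -0.0005] turn [-0.2221  0.0118  0.4682]
shift [ 0.027   0.0243 -0.0052] turn [-0.2017  0.0949  0.5008]
shift [ 0.0299  0.0118 -0.0099] turn [-0.1514  0.1598  0.5308]
shift [ 0.0259  0.0024 -0.0146] turn [-0.0837  0.1985  0.5574]
shift [ 0.0195 -0.0005 -0.0194] turn [-0.0107  0.2095  0.5804]
shift [ 0.0166  0.0027 -0.0245] turn [0.0579 0.1958 0.5996]
shift [ 0.0216  0.007  -0.0296] turn [0.1157 0.1624 0.6152]
shift [ 0.0339  0.0052 -0.0341] turn [0.159  0.1142 0.6275]
shift [ 0.0474 -0.0087 -0.0375] turn [0.185  0.0559 0.6371]
```

arm_command([
  [[0.001,0.037,0.0],[-0.205,-0.074,0.434],0.01],
  [[0.001,0.037,0.0],[-0.205,-0.074,0.434],0.01],
  [[0.001,0.037,0.0],[-0.205,-0.074,0.434],0.01],
  [[0.001,0.037,0.0],[-0.205,-0.074,0.434],0.01],
  [[0.001,0.037,0.0],[-0.205,-0.074,0.434],0.01],
], squeeze=45)

```text
time: 4.7
tool_pos: [0.5605, -0.0572, 0.2106]
tool_rot: [3.139, -0.361, 2.626]
contact_force: [0.3, -0.5, 0.1]
opening: 0.0227
grip_force: 44.8
```

arm_command([
  [[0.016,0.034,0.0],[-0.222,0.012,0.468],0.01],
  [[0.016,0.034,0.0],[-0.222,0.012,0.468],0.01],
  [[0.016,0.034,0.0],[-0.222,0.012,0.468],0.01],
  [[0.016,0.034,0.0],[-0.222,0.012,0.468],0.01],
  [[0.016,0.034,0.0],[-0.222,0.012,0.468],0.01],
])

```text
time: 5.2
tool_pos: [0.5642, -0.02, 0.2159]
tool_rot: [3.099, -0.384, 2.125]
contact_force: [0.5, -0.8, -0.4]
opening: 0.0227
grip_force: 44.8
```

arm_command([
  [[0.027,0.024,-0.005],[-0.202,0.095,0.501],0.01],
  [[0.027,0.024,-0.005],[-0.202,0.095,0.501],0.01],
  [[0.027,0.024,-0.005],[-0.202,0.095,0.501],0.01],
  [[0.027,0.024,-0.005],[-0.202,0.095,0.501],0.01],
  [[0.027,0.024,-0.005],[-0.202,0.095,0.501],0.01],
])

```text
time: 5.7
tool_pos: [0.5723, 0.0121, 0.2314]
tool_rot: [3.133, -0.495, 1.575]
contact_force: [0.0, -0.0, -0.7]
opening: 0.0227
grip_force: 44.8
```

```bash
python3 - <<'E'
from pl import *
np.set_printoptions(suppress=True)
qa,qb=np.load('qa.npy'),np.load('qb.npy'); print(q.round(3),(qa+(qb-qa)*.3).round(3),s['grip_force'],s['opening'])
wp(q,qb,7)
E
```

```text
[-0.37   0.482  1.399  0.465  1.459 -0.471] [-0.371  0.467  1.407  0.465  1.457 -0.471] 44.81459319591522 0.02270406971605764
shift [ 0.0303  0.0115 -0.0108] turn [-0.1528  0.1601  0.5302]
shift [ 0.0263  0.0019 -0.0154] turn [-0.0846  0.1993  0.5568]
shift [ 0.0196 -0.0011 -0.0202] turn [-0.011   0.2106  0.5798]
shift [ 0.0165  0.0021 -0.0253] turn [0.0582 0.1969 0.599 ]
shift [ 0.0212  0.0066 -0.0303] turn [0.1165 0.1631 0.6146]
shift [ 0.0334  0.0051 -0.0348] turn [0.16   0.1142 0.6271]
shift [ 0.047  -0.0085 -0.0382] turn [0.1858 0.0554 0.6368]
```

Tracking matches the plan, so I continue.

arm_command([
  [[0.03,0.012,-0.011],[-0.153,0.16,0.53],0.01],
  [[0.03,0.012,-0.011],[-0.153,0.16,0.53],0.01],
  [[0.03,0.012,-0.011],[-0.153,0.16,0.53],0.01],
  [[0.03,0.012,-0.011],[-0.153,0.16,0.53],0.01],
  [[0.03,0.012,-0.011],[-0.153,0.16,0.53],0.01],
])

```text
time: 6.2
tool_pos: [0.584, 0.0336, 0.2554]
tool_rot: [-2.963, -0.614, 0.938]
contact_force: [-0.0, 1.0, -1.1]
opening: 0.023
grip_force: 44.8
```

arm_command([
  [[0.026,0.002,-0.015],[-0.085,0.199,0.557],0.01],
  [[0.026,0.002,-0.015],[-0.085,0.199,0.557],0.01],
  [[0.026,0.002,-0.015],[-0.085,0.199,0.557],0.01],
  [[0.026,0.002,-0.015],[-0.085,0.199,0.557],0.01],
  [[0.026,0.002,-0.015],[-0.085,0.199,0.557],0.01],
])

```text
time: 6.7
tool_pos: [0.5955, 0.0416, 0.2821]
tool_rot: [-2.621, -0.61, 0.212]
contact_force: [-0.9, -0.6, -0.4]
opening: 0.0228
grip_force: 44.8
```

arm_command([
  [[0.02,-0.001,-0.02],[-0.011,0.211,0.58],0.01],
  [[0.02,-0.001,-0.02],[-0.011,0.211,0.58],0.01],
  [[0.02,-0.001,-0.02],[-0.011,0.211,0.58],0.01],
  [[0.02,-0.001,-0.02],[-0.011,0.211,0.58],0.01],
  [[0.02,-0.001,-0.02],[-0.011,0.211,0.58],0.01],
])

```text
time: 7.2
tool_pos: [0.6037, 0.0341, 0.3085]
tool_rot: [-2.299, -0.4, -0.456]
contact_force: [-0.2, 0.1, -1.6]
opening: 0.0232
grip_force: 44.8
```

arm_command([
  [[0.016,0.002,-0.025],[0.058,0.197,0.599],0.01],
  [[0.016,0.002,-0.025],[0.058,0.197,0.599],0.01],
  [[0.016,0.002,-0.025],[0.058,0.197,0.599],0.01],
  [[0.016,0.002,-0.025],[0.058,0.197,0.599],0.01],
  [[0.016,0.002,-0.025],[0.058,0.197,0.599],0.01],
])

```text
time: 7.7
tool_pos: [0.6031, 0.0123, 0.3289]
tool_rot: [-2.123, -0.029, -0.981]
contact_force: [-0.3, -0.4, -1.0]
opening: 0.0226
grip_force: 44.8
```

```bash
python3 - <<'E'
from pl import *
np.set_printoptions(suppress=True)
qa,qb=np.load('qa.npy'),np.load('qb.npy'); print(q.round(3),(qa+(qb-qa)*.7).round(3),s['grip_force'],s['opening'])
wp(q,qb,3)
E
```

```text
[-0.536  0.165  1.918  1.23   0.942  1.269] [-0.541  0.157  1.922  1.228  0.945  1.273] 44.841386675834656 0.022629451784831344
shift [ 0.0213  0.0071 -0.0308] turn [0.1154 0.1633 0.6163]
shift [ 0.0336  0.0052 -0.0352] turn [0.1595 0.1144 0.6284]
shift [ 0.0471 -0.0086 -0.0385] turn [0.1857 0.0551 0.6379]
```

arm_command([
  [[0.021,0.007,-0.031],[0.115,0.163,0.616],0.01],
  [[0.021,0.007,-0.031],[0.115,0.163,0.616],0.01],
  [[0.021,0.007,-0.031],[0.115,0.163,0.616],0.01],
  [[0.021,0.007,-0.031],[0.115,0.163,0.616],0.01],
  [[0.021,0.007,-0.031],[0.115,0.163,0.616],0.01],
])

```text
time: 8.2
tool_pos: [0.5899, -0.0217, 0.3401]
tool_rot: [-2.098, 0.423, -1.444]
contact_force: [0.7, 0.3, -0.4]
opening: 0.0229
grip_force: 44.8
```

arm_command([
  [[0.034,0.005,-0.035],[0.16,0.114,0.628],0.01],
  [[0.034,0.005,-0.035],[0.16,0.114,0.628],0.01],
  [[0.034,0.005,-0.035],[0.16,0.114,0.628],0.01],
  [[0.034,0.005,-0.035],[0.16,0.114,0.628],0.01],
  [[0.034,0.005,-0.035],[0.16,0.114,0.628],0.01],
])

```text
time: 8.7
tool_pos: [0.5622, -0.0622, 0.3387]
tool_rot: [-2.297, 0.879, -2.021]
contact_force: [0.9, 0.4, -0.6]
opening: 0.023
grip_force: 44.8
```

arm_command([
  [[0.047,-0.009,-0.038],[0.186,0.055,0.638],0.01],
  [[0.047,-0.009,-0.038],[0.186,0.055,0.638],0.01],
  [[0.047,-0.009,-0.038],[0.186,0.055,0.638],0.01],
  [[0.047,-0.009,-0.038],[0.186,0.055,0.638],0.01],
  [[0.047,-0.009,-0.038],[0.186,0.055,0.638],0.01],
])

```text
time: 9.2
tool_pos: [0.5185, -0.1016, 0.3232]
tool_rot: [-3.133, 1.132, 3.091]
contact_force: [0.5, 1.3, -1.0]
opening: 0.0231
grip_force: 44.8
```

```bash
python3 - <<'E'
from pl import *
np.set_printoptions(suppress=True)
a,m=snap('scene','s3.png'); mt,_=None,None
print(q.round(3),np.load('qb.npy').round(3),s['grip_force'],s['opening'])
g=fk(q)[0]-.019*R.as_matrix()[:,2]; va=R.apply(vt); print('grasp',g.round(4),'axis',va.round(3))
print('exp foot/mouth px',proj(m,g-.127*va).round(),proj(m,g+.023*va).round())
c=cv2.imread('pics/s3.png')[120:320,230:460]; cv2.imwrite('pics/s3c.png',cv2.resize(c,None,fx=3,fy=3))
E
```

```text
[-0.665 -0.075  2.305  1.802  0.557  2.582] [-0.668 -0.075  2.309  1.8    0.561  2.581] 44.81542646884918 0.023113334727782976
grasp [ 0.5014 -0.1006  0.3312] axis [-0.001  0.001  1.   ]
exp foot/mouth px [337. 198.] [345. 143.]
```

View pics/s3c.png

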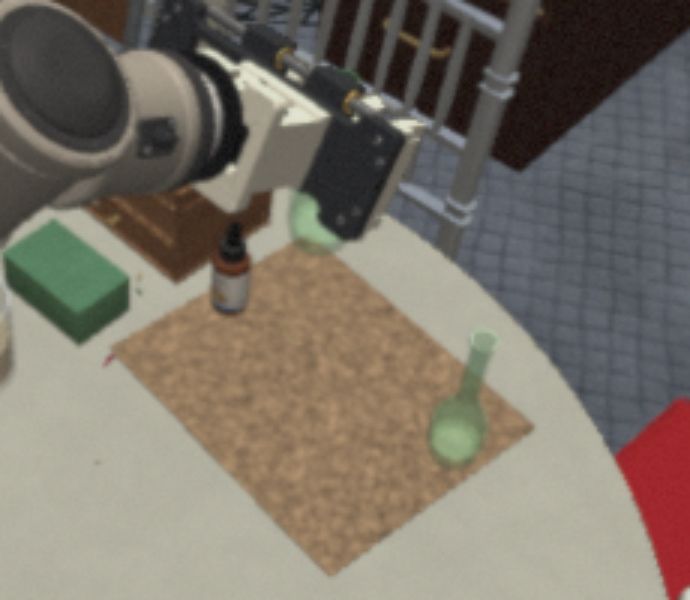

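The scene crop shows the vase hanging upright under the gripper, with its body at crop (318,225), which is full-frame (336,195), as predicted. The dropper, standing vase and foam are undisturbed. Now I lower it.

```bash
python3 - <<'E'
from pl import *
np.set_printoptions(suppress=True)
Rt=target(0,0); z=Rt.as_matrix()[:,2]
P=[(np.array(g)+.019*z,Rt) for g in ([.535,-.0995,.22],[.545,-.0995,.146],[.545,-.0995,.136],[.545,-.0995,.126])]
plan(P)
x=q
for p,r in P: x,e=ik(p,r,x); print(x.round(2),e)
E
```

```text
shift [0.0867 0.0031 0.0776] turn [-0.0017  0.0013 -0.0006]
shift [0.0627 0.0008 0.0405] turn [0. 0. 0.]
shift [0.009  0.     0.0043] turn [0. 0. 0.]
shift [0.009  0.     0.0043] turn [0. 0. 0.]
[-0.58  0.28  2.4   2.42  0.76  1.9 ] 7.561280074286358e-10
[-0.56  0.55  2.44  2.59  0.99  1.66] 2.1522089665992894e-11
[-0.56  0.58  2.44  2.6   1.03  1.64] 3.885780586188048e-15
[-0.56  0.62  2.44  2.62  1.06  1.61] 8.326672684688674e-15
```

arm_command([
  [[0.022,0.001,0.02],[0,0,0],0.01],
  [[0.044,0.002,0.039],[0,0,0],0.01],
  [[0.065,0.003,0.058],[0,0,0],0.01],
  [[0.087,0.003,0.078],[0,0,0],0.01],
  [[0.087,0.003,0.078],[0,0,0],0.01],
])

```text
time: 9.75
tool_pos: [0.5519, -0.1008, 0.2059]
tool_rot: [-3.138, 1.125, 3.087]
contact_force: [0.5, 0.3, -1.1]
opening: 0.0228
grip_force: 44.8
```

arm_command([
  [[0.02,0.0,0.013],[0,0,0],0.01],
  [[0.04,0.001,0.026],[0,0,0],0.01],
  [[0.054,0.001,0.035],[0,0,0],0.01],
  [[0.063,0.001,0.041],[0,0,0],0.01],
  [[0.063,0.001,0.041],[0,0,0],0.01],
])

```text
time: 10.25
tool_pos: [0.5624, -0.1006, 0.136]
tool_rot: [-3.137, 1.132, 3.087]
contact_force: [0.6, 0.3, -1.5]
opening: 0.023
grip_force: 44.8
```

```bash
python3 - <<'E'
from pl import *
a,m=snap('scene','s4.png'); g=fk(q)[0]-.019*R.as_matrix()[:,2]; va=R.apply(vt); print('grasp',g.round(4),'axis',va.round(3),s['contact_force'])
print('exp foot/mouth px',proj(m,g-.127*va).round(),proj(m,g+.023*va).round())
c=cv2.imread('pics/s4.png')[150:310,260:440]; cv2.imwrite('pics/s4c.png',cv2.resize(c,None,fx=3.5,fy=3.5))
E
```

```text
grasp [ 0.5451 -0.0995  0.144 ] axis [-0.001 -0.     1.   ] [ 0.61636613  0.28936261 -1.51848483]
exp foot/mouth px [340. 241.] [347. 200.]
```

View pics/s4c.png

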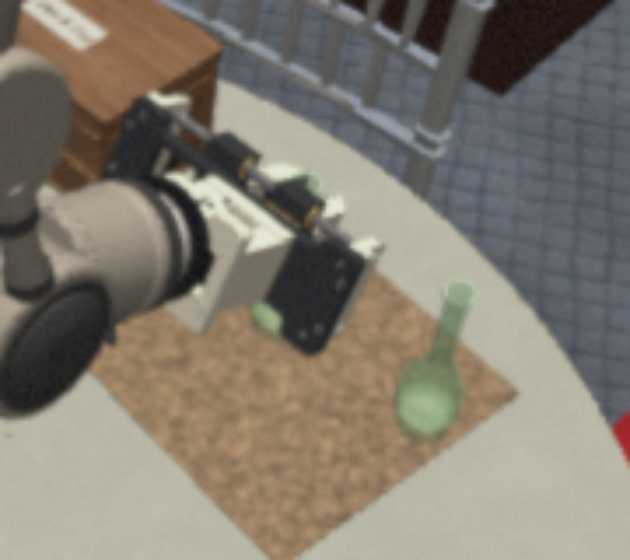

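The crop shows the vase foot just above the mat at crop (268,320), full-frame (337,241), and its mouth at (348,203), as expected. Both neighbours are clear of the gripper. I lower the last 13 mm slowly and watch the force.

arm_command([
  [[0.004,0,0.002],[0,0,0],0.01],
  [[0.006,0,0.003],[0,0,0],0.01],
  [[0.008,0,0.004],[0,0,0],0.01],
  [[0.009,0,0.004],[0,0,0],0.01],
  [[0.009,0,0.004],[0,0,0],0.01],
], squeeze=20)

```text
time: 10.8
tool_pos: [0.5618, -0.1007, 0.1272]
tool_rot: [-3.139, 1.135, 3.082]
contact_force: [0.5, 0.9, 6.6]
opening: 0.0236
grip_force: 19.9
```

arm_command([
  [[0.0005,0,0],[0,0,0],0.01],
  [[0.001,0,0.0005],[0,0,0],0.01],
  [[0.0015,0,0.0005],[0,0,0],0.01],
  [[0.002,0,0.001],[0,0,0],0.01],
  [[0.002,0,0.001],[0,0,0],0.01],
])

```text
time: 11.3
tool_pos: [0.5628, -0.1007, 0.1272]
tool_rot: [-3.136, 1.141, 3.086]
contact_force: [-1.2, 2.6, 14.6]
opening: 0.0234
grip_force: 19.9
```

arm_command([
  [[-0.002,0,-0.001],[0,0,0],0.01],
  [[-0.002,0,-0.001],[0,0,0],0.01],
  [[-0.002,0,-0.001],[0,0,0],0.024],
  [[-0.002,0,-0.001],[0,0,0],0.028],
  [[-0.002,0,-0.001],[0,0,0],0.034],
], squeeze=5)

```text
time: 11.8
tool_pos: [0.5606, -0.1006, 0.125]
tool_rot: [3.141, 1.129, 3.079]
contact_force: [-0.2, 0.0, 0.1]
opening: 0.0315
grip_force: 0.0
```

arm_command([
  [[-0.002,0,-0.001],[0,0,0],0.045],
  [[-0.002,0,-0.001],[0,0,0],0.06],
  [[-0.002,0,-0.001],[0,0,0],0.07],
  [[-0.002,0,-0.001],[0,0,0],0.07],
  [[-0.002,0,-0.001],[0,0,0],0.07],
])

```text
time: 12.3
tool_pos: [0.5608, -0.1006, 0.1276]
tool_rot: [3.141, 1.13, 3.079]
contact_force: [0.7, 0.4, -0.7]
opening: 0.0684
grip_force: 0.0
```

arm_command([
  [[0,0,-0.015],[0,0,0],0.07],
  [[0,0,-0.03],[0,0,0],0.07],
  [[0,0,-0.05],[0,0,0],0.07],
  [[0,0,-0.08],[0,0,0],0.07],
  [[0,0,-0.08],[0,0,0],0.07],
])

```text
time: 12.8
tool_pos: [0.4864, -0.0954, 0.1622]
tool_rot: [3.139, 1.128, 3.076]
contact_force: [0.0, -1.2, 0.1]
opening: 0.0697
grip_force: 0.0
```

```bash
python3 - <<'E'
from pl import *
np.set_printoptions(suppress=True)
a,m=snap('wrist','w5.png'); b,mt=snap('top','t5.png')
print(q.round(3),s['tool_pos'],s['contact_force'])
cv2.imwrite('pics/c5.png',np.hstack([cv2.resize(a[:,:,::-1],(460,345)),cv2.resize(b[140:260,280:400,::-1],(340,345))]))
X=[.545,-.0995,.154]; print(proj(m,X),proj(mt,X),proj(mt,[.545,-.0995,.004]))
E
```

```text
[-0.735  0.442  2.621  2.444  1.068  1.627] [ 0.48643448 -0.09543944  0.1621706 ] [ 0.02527557 -1.1762914   0.06391422]
[280.24381817 249.6719008 ] [346.57597366 186.22831849] [338.15180991 193.74844857]
```

View pics/c5.png

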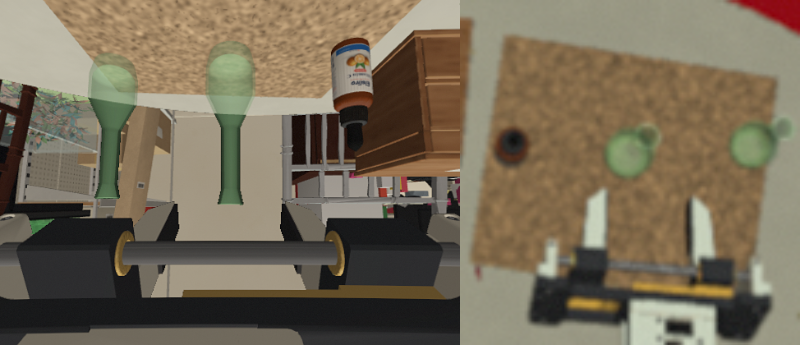

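The wrist view shows the vase standing upright and free at (280,243). In the top view its mouth is at (346,187) against (346.6,186.2) predicted, and both neighbours are in place. Now I plan the retreat and the reach to above the grid.

```bash
python3 - <<'E'
from pl import *
np.set_printoptions(suppress=True)
p0=np.array(s['tool_pos'])
up,e=ik(p0+[-.02,0.01,.17],R,q); print('up',up.round(2),e)
plan([(p0+[-.02,.01,.17],R)])
qc,e=ik(np.array([.4445,.2735,.20]),toolR(-.1745),[.4,.4,1.4,0,1.3,2.15]); print('qc',qc.round(3),e)
np.save('qc.npy',qc)
path(up,qc,12)
E
```

```text
up [-0.77 -0.22  2.38  1.62  0.62  2.74] 8.953460195471052e-10
shift [-0.145   0.0086 -0.0911] turn [0. 0. 0.]
qc [ 0.405  0.359  1.575 -0.     1.207  2.15 ] 1.3877787807814457e-15
0 p [ 0.469 -0.087  0.332] z [ 0.9  -0.06 -0.43] foot [ 0.45 -0.09  0.21] mouth [ 0.45 -0.09  0.36] w [ 0.18 -0.07  0.47] deg 0
1 p [ 0.489 -0.037  0.33 ] z [ 0.88  0.1  -0.47] foot [ 0.47 -0.05  0.21] mouth [ 0.47 -0.04  0.36] w [ 0.21 -0.07  0.48] deg 15.3
2 p [0.501 0.013 0.323] z [ 0.82  0.24 -0.52] foot [ 0.48 -0.02  0.21] mouth [0.49 0.01 0.36] w [ 0.24 -0.06  0.49] deg 15.2
3 p [0.505 0.06  0.313] z [ 0.74  0.35 -0.57] foot [0.49 0.01 0.21] mouth [0.49 0.06 0.35] w [ 0.27 -0.05  0.5 ] deg 15.1
4 p [0.502 0.104 0.3  ] z [ 0.63  0.44 -0.64] foot [0.5  0.04 0.2 ] mouth [0.49 0.11 0.33] w [ 0.3  -0.04  0.5 ] deg 15.0
5 p [0.494 0.143 0.285] z [ 0.51  0.5  -0.7 ] foot [0.51 0.07 0.19] mouth [0.48 0.15 0.32] w [ 0.33 -0.01  0.51] deg 14.9
6 p [0.483 0.175 0.269] z [ 0.39  0.51 -0.77] foot [0.52 0.09 0.19] mouth [0.47 0.18 0.3 ] w [0.36 0.01 0.51] deg 14.8
7 p [0.47  0.201 0.253] z [ 0.27  0.49 -0.83] foot [0.52 0.12 0.18] mouth [0.45 0.2  0.29] w [0.38 0.04 0.52] deg 14.6
8 p [0.458 0.222 0.238] z [ 0.16  0.44 -0.88] foot [0.53 0.15 0.17] mouth [0.44 0.23 0.27] w [0.41 0.08 0.52] deg 14.5
9 p [0.449 0.237 0.224] z [ 0.08  0.35 -0.93] foot [0.53 0.17 0.17] mouth [0.43 0.24 0.26] w [0.42 0.12 0.52] deg 14.3
10 p [0.443 0.25  0.213] z [ 0.02  0.25 -0.97] foot [0.54 0.2  0.17] mouth [0.43 0.25 0.24] w [0.44 0.17 0.52] deg 14.1
11 p [0.442 0.261 0.204] z [-0.01  0.13 -0.99] foot [0.55 0.22 0.16] mouth [0.42 0.27 0.23] w [0.44 0.22 0.52] deg 13.8
12 p [0.445 0.273 0.2  ] z [-0. -0. -1.] foot [0.56 0.25 0.16] mouth [0.42 0.28 0.23] w [0.44 0.27 0.52] deg 13.5
```

arm_command([
  [[-0.036,0.002,-0.023],[0,0,0],0.07],
  [[-0.072,0.004,-0.046],[0,0,0],0.07],
  [[-0.108,0.006,-0.068],[0,0,0],0.07],
  [[-0.145,0.009,-0.091],[0,0,0],0.07],
  [[-0.145,0.009,-0.091],[0,0,0],0.07],
])

```text
time: 13.4
tool_pos: [0.4709, -0.0848, 0.3264]
tool_rot: [3.136, 1.132, 3.08]
contact_force: [0.6, 0.4, -0.9]
opening: 0.0699
grip_force: 0.0
```

```bash
python3 - <<'E'
from pl import *
np.set_printoptions(suppress=True)
print(q.round(3),s['tool_pos']); wp(q,np.load('qc.npy'),5)
E
```

```text
[-0.76  -0.205  2.39   1.657  0.629  2.692] [ 0.4708649  -0.08479185  0.32635592]
shift [-0.0014  0.1226  0.0303] turn [-0.3843  0.0646 -0.5051]
shift [-0.0206  0.0996  0.0399] turn [-0.3645  0.0333 -0.5117]
shift [-0.0308  0.065   0.0447] turn [-0.3354  0.0288 -0.5157]
shift [-0.0282  0.0236  0.0401] turn [-0.3089  0.0509 -0.5085]
shift [-0.0122 -0.0161  0.0221] turn [-0.2945  0.0921 -0.4817]
```

arm_command([
  [[-0.001,0.123,0.03],[-0.384,0.065,-0.505],0.075],
  [[-0.001,0.123,0.03],[-0.384,0.065,-0.505],0.075],
  [[-0.001,0.123,0.03],[-0.384,0.065,-0.505],0.075],
  [[-0.001,0.123,0.03],[-0.384,0.065,-0.505],0.075],
  [[-0.001,0.123,0.03],[-0.384,0.065,-0.505],0.075],
])

```text
time: 13.9
tool_pos: [0.5062, 0.0371, 0.3136]
tool_rot: [-2.696, 0.937, -2.238]
contact_force: [0.7, 0.2, -0.8]
opening: 0.0747
grip_force: 0.0
```

arm_command([
  [[-0.021,0.1,0.04],[-0.365,0.033,-0.512],0.075],
  [[-0.021,0.1,0.04],[-0.365,0.033,-0.512],0.075],
  [[-0.021,0.1,0.04],[-0.365,0.033,-0.512],0.075],
  [[-0.021,0.1,0.04],[-0.365,0.033,-0.512],0.075],
  [[-0.021,0.1,0.04],[-0.365,0.033,-0.512],0.075],
])

```text
time: 14.4
tool_pos: [0.4973, 0.142, 0.284]
tool_rot: [-2.609, 0.659, -1.615]
contact_force: [0.4, -0.1, -0.2]
opening: 0.0745
grip_force: 0.0
```

arm_command([
  [[-0.031,0.065,0.045],[-0.335,0.029,-0.516],0.075],
  [[-0.031,0.065,0.045],[-0.335,0.029,-0.516],0.075],
  [[-0.031,0.065,0.045],[-0.335,0.029,-0.516],0.075],
  [[-0.031,0.065,0.045],[-0.335,0.029,-0.516],0.075],
  [[-0.031,0.065,0.045],[-0.335,0.029,-0.516],0.075],
])

```text
time: 14.9
tool_pos: [0.4674, 0.2124, 0.2463]
tool_rot: [-2.691, 0.386, -1.111]
contact_force: [-0.1, 0.4, 0.9]
opening: 0.0745
grip_force: 0.0
```

```bash
python3 - <<'E'
from pl import *
np.set_printoptions(suppress=True)
print(q.round(3),s['tool_pos']); wp(q,np.load('qc.npy'),2)
E
```

```text
[-0.057  0.138  1.901  0.666  0.97   2.365] [0.46739826 0.21237138 0.24625119]
shift [-0.0281  0.0243  0.0393] turn [-0.3095  0.0505 -0.5086]
shift [-0.0116 -0.015   0.0209] turn [-0.2959  0.0925 -0.4804]
```

arm_command([
  [[-0.028,0.024,0.039],[-0.31,0.051,-0.509],0.085],
  [[-0.028,0.024,0.039],[-0.31,0.051,-0.509],0.085],
  [[-0.028,0.024,0.039],[-0.31,0.051,-0.509],0.085],
  [[-0.028,0.024,0.039],[-0.31,0.051,-0.509],0.085],
  [[-0.028,0.024,0.039],[-0.31,0.051,-0.509],0.085],
])

```text
time: 15.4
tool_pos: [0.4429, 0.2497, 0.214]
tool_rot: [-2.877, 0.159, -0.638]
contact_force: [-0.3, 0.0, 0.1]
opening: 0.0851
grip_force: 0.0
```

arm_command([
  [[-0.012,-0.015,0.021],[-0.296,0.093,-0.48],0.085],
  [[-0.012,-0.015,0.021],[-0.296,0.093,-0.48],0.085],
  [[-0.012,-0.015,0.021],[-0.296,0.093,-0.48],0.085],
  [[-0.012,-0.015,0.021],[-0.296,0.093,-0.48],0.085],
  [[-0.012,-0.015,0.021],[-0.296,0.093,-0.48],0.085],
])

```text
time: 15.9
tool_pos: [0.4416, 0.2741, 0.1988]
tool_rot: [-3.141, 0.003, -0.177]
contact_force: [-0.7, -0.3, 0.5]
opening: 0.085
grip_force: 0.0
```

```bash
python3 - <<'E'
from h import *
np.set_printoptions(suppress=True)
a,m=snap('wrist','w6.png'); s=robot.observe(); print(s['qpos'].round(3),s['tool_pos'],s['tool_rot'])
print(proj(m,[.4445,.2735,.024]),proj(m,[.426,.373,.024]))
E
```

```text
[0.405 0.357 1.582 0.004 1.205 2.154] [0.44163837 0.27357255 0.19885632] [-3.14013116  0.00381799 -0.17934722]
[278.51857083 185.06517375] [194.50191056 215.92664736]
```

View pics/w6.png

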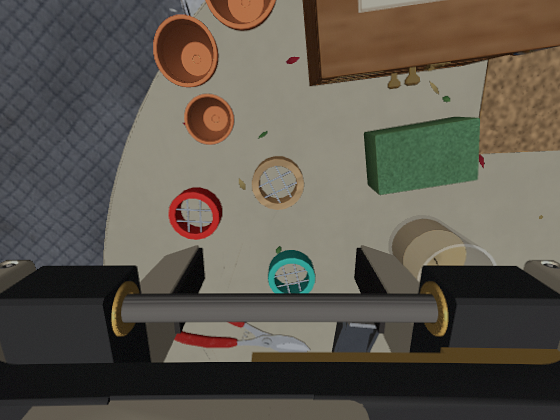

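The wrist view shows the pale wooden grid with wires at about (278,183). The red ring at (195,213) and the turquoise one at (292,275) are well apart from it, and the finger approach is clear. I fit its outline to refine the centre.

```bash
python3 - <<'E'
from h import *
np.set_printoptions(suppress=True)
m=robot.camera_model('wrist'); im=cv2.imread('pics/w6.png'); hsv=cv2.cvtColor(im,cv2.COLOR_BGR2HSV)
M=np.zeros((420,560),np.uint8); sl=(slice(148,218),slice(246,312)); M[sl]=cv2.inRange(hsv,(8,80,60),(24,255,255))[sl]
n,l,st,c=cv2.connectedComponentsWithStats(M); i=1+st[1:,4].argmax(); M=(l==i).astype(np.uint8)
cn=max(cv2.findContours(M,cv2.RETR_EXTERNAL,cv2.CHAIN_APPROX_NONE)[0],key=cv2.contourArea)
(u,v),r=cv2.minEnclosingCircle(cn); e=cv2.fitEllipse(cn); print(st[i],(u,v),r,e)
for uu,vv in ((u,v),e[0]): print(on_z(m,uu,vv,.024).round(4),on_z(m,uu,vv,.018).round(4))
print('diam',np.linalg.norm(on_z(m,u-r,v,.018)-on_z(m,u+r,v,.018)))
t=cv2.imread('pics/t5.png'); mt=robot.camera_model('top')
T=np.zeros((420,560),np.uint8); sl=(slice(212,242),slice(188,220)); T[sl]=cv2.inRange(cv2.cvtColor(t,cv2.COLOR_BGR2HSV),(8,75,60),(24,255,255))[sl]
n,l,st,c=cv2.connectedComponentsWithStats(T); i=1+st[1:,4].argmax(); cn=max(cv2.findContours((l==i).astype(np.uint8),0,1)[0],key=cv2.contourArea)
e=cv2.fitEllipse(cn);print('top',e,on_z(mt,*e[0],.02).round(4))
plan([((.4445,.2735,.10),toolR(-.1745)),((.4445,.2735,.003),toolR(-.1745))])
E
```

```text
[ 252  156   52   54 1198] (277.6148681640625, 182.3395233154297) 26.70215606689453 ((277.4009094238281, 182.47900390625), (50.5095329284668, 52.53378677368164), 175.38330078125)
[0.4477 0.2735 0.024 ] [0.4463 0.2738 0.018 ]
[0.4476 0.2738 0.024 ] [0.4462 0.2741 0.018 ]
diam 0.05927648433910949
top ((203.37069702148438, 225.85015869140625), (19.786882400512695, 20.14033317565918), 76.89401245117188) [0.4455 0.2751 0.02  ]
shift [ 0.0032 -0.0003  0.0988] turn [-0.0015  0.0038 -0.0049]
shift [ 0.    -0.     0.097] turn [0. 0. 0.]
```

arm_command([
  [[0.005,0,0.04],[-0.001,0.004,-0.005],0.08],
  [[0.005,0,0.08],[-0.001,0.004,-0.005],0.08],
  [[0.005,0,0.12],[-0.001,0.004,-0.005],0.08],
  [[0.005,0,0.145],[-0.001,0.004,-0.005],0.08],
  [[0.005,0,0.145],[-0.001,0.004,-0.005],0.08],
])

```text
time: 16.45
tool_pos: [0.4447, 0.2697, 0.0514]
tool_rot: [3.137, 0.005, -0.177]
contact_force: [0.4, 0.0, 0.0]
opening: 0.0798
grip_force: 0.0
```

arm_command([
  [[0,0,0.02],[0,0,0],0.08],
  [[0,0,0.035],[0,0,0],0.08],
  [[0,0,0.045],[0,0,0],0.08],
  [[0,0,0.047],[0,0,0],0.08],
  [[0,0,0.047],[0,0,0],0.08],
])

```text
time: 16.95
tool_pos: [0.448, 0.2715, 0.0084]
tool_rot: [3.14, -0.003, -0.172]
contact_force: [0.8, 0.3, 0.3]
opening: 0.0796
grip_force: 0.0
```

```bash
python3 - <<'E'
from h import *
s=robot.observe(); print(s['qpos'].round(3),s['tool_pos'],s['tool_rot'],s['contact_force'])
E
```

```text
[ 0.401  0.617  1.774 -0.005  0.749  2.147] [0.44801441 0.27146495 0.00836187] [ 3.13960493 -0.00323777 -0.17214168] [0.81113615 0.26786537 0.26330687]
```

arm_command([
  [[0,-0.002,0.002],[0,0,0],0.08],
  [[0,-0.002,0.002],[0,0,0],0.065],
  [[0,-0.002,0.002],[0,0,0],0.055],
  [[0,-0.002,0.002],[0,0,0],0.045],
  [[0,-0.002,0.002],[0,0,0],0.045],
], squeeze=25)

```text
time: 17.45
tool_pos: [0.4481, 0.2736, 0.0059]
tool_rot: [3.139, -0.003, -0.17]
contact_force: [-0.6, -0.3, 1.9]
opening: 0.0573
grip_force: 25.0
```

arm_command([
  [[0,-0.002,0],[0,0,0],0.045],
  [[0,-0.002,0],[0,0,0],0.045],
  [[0,-0.002,0],[0,0,0],0.045],
  [[0,-0.002,0],[0,0,0],0.045],
  [[0,-0.002,0],[0,0,0],0.045],
])

```text
time: 17.95
tool_pos: [0.4484, 0.2754, 0.0059]
tool_rot: [3.139, -0.003, -0.17]
contact_force: [-1.8, -1.8, 4.8]
opening: 0.0574
grip_force: 25.0
```

```bash
python3 - <<'E'
from h import *
s=robot.observe(); print(s['qpos'].round(3),s['tool_pos'],s['tool_rot'],s['contact_force'],s['opening'],s['grip_force'])
E
```

```text
[ 0.408  0.625  1.768 -0.006  0.749  2.153] [0.44839315 0.27540495 0.00585466] [ 3.13867130e+00 -2.91129620e-03 -1.70448602e-01] [-1.81863034 -1.75623596  4.81417254] 0.057355282243616364 25.00522517133504
```

arm_command([
  [[0,0,-0.02],[0,0,0],0.045],
  [[0,0,-0.06],[0,0,0],0.045],
  [[0,0,-0.1],[0,0,0],0.045],
  [[0,0,-0.15],[0,0,0],0.045],
  [[0,0,-0.2],[0,0,0],0.045],
], squeeze=30)

```text
time: 18.45
tool_pos: [0.4473, 0.2761, 0.2069]
tool_rot: [3.138, -0.002, -0.17]
contact_force: [0.9, 0.4, -1.0]
opening: 0.0572
grip_force: 30.0
```

arm_command([
  [[0,0,-0.03],[0,0,0],0.045],
  [[0,0,-0.05],[0,0,0],0.045],
  [[0,0,-0.05],[0,0,0],0.045],
  [[0,0,-0.05],[0,0,0],0.045],
  [[0,0,-0.05],[0,0,0],0.045],
])

```text
time: 18.95
tool_pos: [0.447, 0.276, 0.2537]
tool_rot: [3.137, 0.0, -0.17]
contact_force: [-0.3, -0.0, -0.8]
opening: 0.0571
grip_force: 30.0
```

```bash
python3 - <<'E'
from h import *
s=robot.observe(); print(s['qpos'].round(3),s['tool_pos'],s['tool_rot'],s['contact_force'],s['opening'],s['grip_force'])
b,mt=snap('top','t7.png')
# vase mouth & base recheck by colour in top view
hsv=cv2.cvtColor(cv2.imread('pics/t7.png'),cv2.COLOR_BGR2HSV); g=cv2.inRange(hsv,(32,35,60),(80,255,255)); M=np.zeros_like(g); M[170:215,325:360]=g[170:215,325:360]
ys,xs=np.nonzero(M); print(xs.min(),xs.max(),ys.min(),ys.max(),len(xs)); print([proj(mt,X).round(1) for X in ([.545,-.0995,.154],[.545,-.0995,.03])])
plan([((.497,.09,.25),toolR(-.1745)),((.545,-.0995,.25),toolR(-.1745))])
E
```

```text
[ 0.41   0.325  1.473 -0.004  1.346  2.152] [0.44701833 0.27601234 0.25367019] [ 3.13677588e+00  2.77248292e-04 -1.70460513e-01] [-0.32305295 -0.02477515 -0.84375378] 0.057065860860088115 29.999411590397358
331 349 184 201 244
[array([346.6, 186.2]), array([339.5, 192.6])]
shift [0.0807 0.1748 0.0046] turn [0.0049 0.0003 0.0041]
shift [0.0802 0.1783 0.    ] turn [0. 0. 0.]
```

arm_command([
  [[0.02,0.04,0.001],[0.005,0,0.004],0.045],
  [[0.04,0.08,0.002],[0.005,0,0.004],0.045],
  [[0.06,0.12,0.003],[0.005,0,0.004],0.045],
  [[0.075,0.16,0.004],[0.005,0,0.004],0.045],
  [[0.08,0.175,0.004],[0.005,0,0.004],0.045],
])

```text
time: 19.5
tool_pos: [0.497, 0.0869, 0.2508]
tool_rot: [-3.141, -0.0, -0.177]
contact_force: [0.7, 0.9, -0.6]
opening: 0.0573
grip_force: 30.0
```

```bash
python3 - <<'E'
from h import *
np.set_printoptions(suppress=True)
a,m=snap('wrist','w8.png'); s=robot.observe(); print(s['tool_pos'],s['tool_rot'])
X=np.array([.545,-.0995,.154]); print(proj(m,X))
b,mt=snap('top','t8.png')
cv2.imwrite('pics/c8.png',np.hstack([cv2.resize(a[:,:,::-1],(460,345)),cv2.resize(b[150:240,280:370,::-1],(340,345),interpolation=cv2.INTER_CUBIC)]))
E
```

```text
[0.49722712 0.08607494 0.25087499] [ 3.14150311 -0.00056595 -0.17818985]
[505.68515753 111.0134106 ]
```

View pics/c8.png

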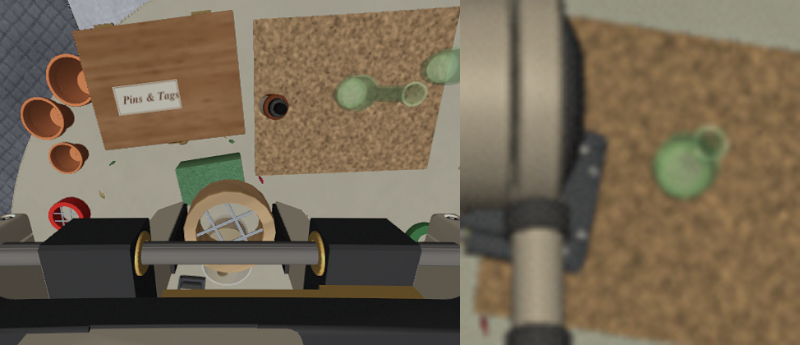

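The left half (wrist) shows the grid level in the grip, with its centre column at about 282. The vase mouth is at (504,114) and the dropper stands at (335,130). The right half (top) shows the mouth at (346.4,187.3). I refine the mouth, and the grid's offset in the hand.

```bash
python3 - <<'E'
from h import *
np.set_printoptions(suppress=True)
m=robot.camera_model('wrist'); mt=robot.camera_model('top'); s=robot.observe()
print('mouth wrist',on_z(m,504,114.4,.154).round(4),'top',on_z(mt,346.4,187.3,.154).round(4))
# grid: upper rim back (far) edge and side edges in wrist picture
im=cv2.imread('pics/w8.png'); hsv=cv2.cvtColor(im,cv2.COLOR_BGR2HSV)
M=np.zeros((420,560),np.uint8); sl=(slice(215,290),slice(215,345)); M[sl]=cv2.inRange(hsv,(8,60,120),(26,255,255))[sl]
n,l,st,c=cv2.connectedComponentsWithStats(M); i=1+st[1:,4].argmax(); print(st[i])
p=np.array(s['tool_pos']); R=Ro.from_euler('xyz',s['tool_rot'])
th=np.linspace(0,2*np.pi,73)
for zz,r in ((-.018,.029),(.006,.029)):
  for dx in (0,.002,-.002):
    C=np.array([proj(m,p+R.apply([dx+r*np.cos(t),r*np.sin(t),zz])) for t in th]); print(zz,dx,'u',C[:,0].min().round(1),C[:,0].max().round(1),'v',C[:,1].min().round(1),C[:,1].max().round(1))
ys,xs=np.nonzero(l==i)
for y in (218,220,222,225,230,240,250,260): 
    k=xs[ys==y]; print(y,(k.min(),k.max()) if len(k) else None, end=' ')
E
```

```text
mouth wrist [ 0.5425 -0.0973  0.154 ] top [ 0.5423 -0.0991  0.154 ]
[ 224  233  112   57 2300]
-0.018 0 u 219.9 334.7 v 226.6 328.4
-0.018 0.002 u 219.7 334.9 v 222.7 325.2
-0.018 -0.002 u 220.1 334.5 v 230.5 331.5
0.006 0 u 227.5 327.6 v 211.0 301.8
0.006 0.002 u 227.3 327.7 v 207.5 298.9
0.006 -0.002 u 227.7 327.4 v 214.4 304.6
218 None 220 None 222 None 225 None 230 None 240 (np.int64(250), np.int64(309)) 250 (np.int64(237), np.int64(321)) 260 (np.int64(229), np.int64(328))
```

```bash
python3 - <<'E'
from h import *
np.set_printoptions(suppress=True)
plan([((.546,-.099,.25),toolR(-.1745)),((.546,-.099,.180),toolR(-.1745))])
E
```

```text
shift [0.0814 0.1754 0.0009] turn [-0.0011 -0.0004 -0.0036]
shift [ 0.   -0.    0.07] turn [0. 0. 0.]
```

arm_command([
  [[0.019,0.041,0],[0,0,-0.004],0.045],
  [[0.038,0.082,0],[0,0,-0.004],0.045],
  [[0.057,0.123,0],[0,0,-0.004],0.045],
  [[0.073,0.157,0],[0,0,-0.004],0.045],
  [[0.081,0.175,0],[0,0,-0.004],0.045],
])

```text
time: 20.1
tool_pos: [0.5468, -0.0979, 0.251]
tool_rot: [-3.14, -0.001, -0.172]
contact_force: [0.4, 0.5, -1.4]
opening: 0.0569
grip_force: 30.0
```

arm_command([
  [[0,0,0.015],[0,0,0],0.045],
  [[0,0,0.03],[0,0,0],0.045],
  [[0,0,0.045],[0,0,0],0.045],
  [[0,0,0.05],[0,0,0],0.045],
  [[0,0,0.05],[0,0,0],0.045],
])

```text
time: 20.6
tool_pos: [0.5461, -0.0951, 0.2011]
tool_rot: [-3.139, -0.0, -0.17]
contact_force: [-0.2, -0.1, -0.5]
opening: 0.0572
grip_force: 30.0
```

```bash
python3 - <<'E'
from h import *
np.set_printoptions(suppress=True)
a,m=snap('wrist','w9.png'); b,n=snap('scene','s9.png'); s=robot.observe(); print(s['time'],s['tool_pos'],s['tool_rot'],s['contact_force'])
print('mouth',proj(m,[.543,-.0985,.154]),proj(n,[.543,-.0985,.154]))
cv2.imwrite('pics/c9.png',np.hstack([cv2.resize(a[90:380,130:430,::-1],(400,387)),cv2.resize(b[150:265,280:399,::-1],(400,387),interpolation=cv2.INTER_CUBIC)]))
plan([((.546,-.099,.174),toolR(-.1745))])
E
```

```text
20.7 [ 0.54681465 -0.09561126  0.20257957] [-3.13954565 -0.00308476 -0.169774  ] [ 0.21288953 -0.62409676 -0.53555034]
mouth [283.53936954 235.17137677] [345.68213912 203.71789322]
shift [-0.0003  0.0035  0.0286] turn [-0.0021 -0.0031  0.0047]
```

View pics/c9.png

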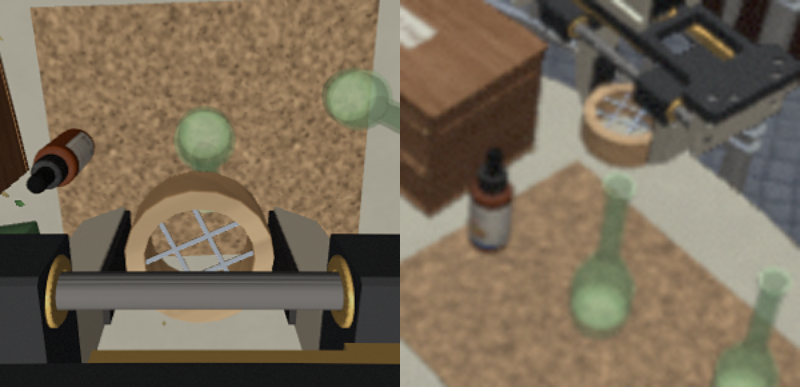

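The wrist half shows the grid level, above and short of the vase. The scene half shows the vase upright with its mouth at about (345,205.5), the grid clear above it, and the neighbours untouched. That is all the picture viewing I'll do; the last correction comes from numbers.

```bash
python3 - <<'E'
from h import *
np.set_printoptions(suppress=True)
n=robot.camera_model('scene'); s=robot.observe()
print('mouth from scene',on_z(n,345.2,205.6,.154).round(4))
im=cv2.imread('pics/s9.png'); hsv=cv2.cvtColor(im,cv2.COLOR_BGR2HSV)
M=np.zeros((420,560),np.uint8); sl=(slice(200,255),slice(326,355)); M[sl]=cv2.inRange(hsv,(32,30,60),(80,255,255))[sl]
for v in range(200,216):
    k=np.nonzero(M[v])[0]; print(v,(k.min(),k.max()) if len(k) else '-',end='; ')
ys,xs=np.nonzero(M[235:255]); print('\nvase low',xs.min(),xs.max(),ys.max()+235)
for X0 in ((.543,-.0985),(.545,-.0995)):
    th=np.linspace(0,6.28,60); C=np.array([proj(n,[X0[0]+.012*np.cos(t),X0[1]+.012*np.sin(t),.154]) for t in th]); B=np.array([proj(n,[X0[0]+.02*np.cos(t),X0[1]+.02*np.sin(t),.006]) for t in th])
    print('pred rim u',C[:,0].min(),C[:,0].max(),'v',C[:,1].min(),C[:,1].max(),'foot v',B[:,1].max(),'u',B[:,0].min(),B[:,0].max())
# grid in scene: wood mask vs predicted outline
G=np.zeros((420,560),np.uint8); sl=(slice(168,202),slice(326,375)); G[sl]=cv2.inRange(hsv,(8,70,90),(24,255,255))[sl]
k,l,st,c=cv2.connectedComponentsWithStats(G); i=1+st[1:,4].argmax(); print('grid',st[i])
p=np.array(s['tool_pos']);R=Ro.from_euler('xyz',s['tool_rot'])
for dx in (0,-.003,-.005):
    C=np.array([proj(n,p+R.apply([dx+.029*np.cos(t),.029*np.sin(t),z])) for t in th for z in(.006,-.018)]); print(dx,'u',C[:,0].min(),C[:,0].max(),'v',C[:,1].min(),C[:,1].max())
E
```

```text
mouth from scene [ 0.5376 -0.1015  0.154 ]
200 (np.int64(344), np.int64(344)); 201 (np.int64(342), np.int64(346)); 202 (np.int64(340), np.int64(348)); 203 (np.int64(340), np.int64(349)); 204 (np.int64(341), np.int64(349)); 205 (np.int64(341), np.int64(350)); 206 (np.int64(342), np.int64(349)); 207 (np.int64(342), np.int64(349)); 208 (np.int64(342), np.int64(349)); 209 (np.int64(342), np.int64(348)); 210 (np.int64(342), np.int64(346)); 211 (np.int64(342), np.int64(346)); 212 (np.int64(342), np.int64(346)); 213 (np.int64(341), np.int64(345)); 214 (np.int64(341), np.int64(345)); 215 (np.int64(341), np.int64(345)); 
vase low 331 348 247
pred rim u 340.4152573840121 350.95189694986834 v 199.93531252649186 207.5641303080689 foot v 250.31649014518158 u 330.9366270706263 346.80406740498506
pred rim u 341.31197531731834 351.84406606397675 v 199.7168283978493 207.3384145227959 foot v 250.09280082675826 u 331.7519189901576 347.61340460195254
grid [334 175  21  25 265]
0 u 334.8899006096235 362.6212730498236 v 172.1394753826628 198.37652824415903
-0.003 u 333.8564913409326 361.6015097855803 v 172.66685159117065 198.94787782475768
-0.005 u 333.1661549456959 360.9202227943934 v 173.0191591237707 199.32955878296968
```

```bash
python3 - <<'E'
from h import *
np.set_printoptions(suppress=True)
plan([((.5447,-.0993,.170),toolR(-.1745))])
E
```

```text
shift [-0.0016  0.0041  0.0326] turn [-0.0021 -0.0031  0.0047]
```

arm_command([
  [[-0.002,0.004,0.008],[-0.002,-0.003,0.005],0.045],
  [[-0.002,0.004,0.015],[-0.002,-0.003,0.005],0.045],
  [[-0.002,0.004,0.021],[-0.002,-0.003,0.005],0.045],
  [[-0.002,0.004,0.026],[-0.002,-0.003,0.005],0.045],
  [[-0.002,0.004,0.03],[-0.002,-0.003,0.005],0.045],
])

```text
time: 21.2
tool_pos: [0.5438, -0.0996, 0.1716]
tool_rot: [-3.142, 0.001, -0.176]
contact_force: [-0.0, 0.8, -0.6]
opening: 0.0571
grip_force: 30.0
```

arm_command([
  [[0,0,0],[0,0,0],0.045],
  [[0,0,0],[0,0,0],0.045],
  [[0,0,0],[0,0,0],0.045],
  [[0,0,0],[0,0,0],0.045],
  [[0,0,0],[0,0,0],0.045],
])

```text
time: 21.7
tool_pos: [0.544, -0.0996, 0.1725]
tool_rot: [3.142, -0.0, -0.175]
contact_force: [-0.0, -0.9, -0.2]
opening: 0.0576
grip_force: 30.0
```

```bash
python3 - <<'E'
from h import *
np.set_printoptions(suppress=True)
b,n=snap('scene','s10.png'); 
T=[]; 
for _ in range(3): s=robot.observe(); T.append(s['tool_pos']); robot.read_camera('top')
print(np.round(T,4),fk(s['qpos'])[0].round(4),s['tool_rot'],s['contact_force'],s['opening'],s['grip_force'])
hsv=cv2.cvtColor(cv2.imread('pics/s10.png'),cv2.COLOR_BGR2HSV)
M=cv2.inRange(hsv,(32,30,60),(80,255,255)); G=cv2.inRange(hsv,(8,70,90),(24,255,255))
sub=G[175:222,322:375]; k,l,st,c=cv2.connectedComponentsWithStats(sub)
for i in range(1,k):
    if st[i,4]>60: print('wood',st[i]+[322,175,0,0,0])
for v in range(200,250,3):
    r=np.nonzero(M[v,322:365])[0]+322; print(v,(r.min(),r.max()) if len(r) else '-',end='; ')
p=fk(s['qpos'])[0];R=Ro.from_euler('xyz',s['tool_rot']); th=np.linspace(0,6.28,60)
C=np.array([proj(n,p+R.apply([-.003+.029*np.cos(t),.029*np.sin(t),z])) for t in th for z in(.006,-.018)]); print('\npred grid u',C[:,0].min(),C[:,0].max(),'v',C[:,1].min(),C[:,1].max())
plan([((.5447,-.0993,.170),toolR(-.1745))])
E
```

```text
[[ 0.544  -0.0997  0.1724]
 [ 0.544  -0.0997  0.1724]
 [ 0.544  -0.0996  0.1724]] [ 0.544  -0.0997  0.1723] [ 3.14155639  0.00009409 -0.17541895] [-1.22999051  0.08197862 -0.30761421] 0.05693414152576742 29.999307207763195
wood [322 186  38  36 706]
200 -; 203 -; 206 -; 209 -; 212 (np.int64(341), np.int64(346)); 215 (np.int64(341), np.int64(345)); 218 (np.int64(341), np.int64(345)); 221 (np.int64(340), np.int64(344)); 224 (np.int64(339), np.int64(344)); 227 (np.int64(336), np.int64(345)); 230 (np.int64(333), np.int64(347)); 233 (np.int64(332), np.int64(348)); 236 (np.int64(331), np.int64(348)); 239 (np.int64(331), np.int64(347)); 242 (np.int64(331), np.int64(347)); 245 (np.int64(333), np.int64(345)); 248 -; 
pred grid u 333.1338790392552 360.3526600483697 v 183.985940356036 209.98288468514488
shift [ 0.0007 -0.0005  0.0023] turn [-0.      0.0002 -0.001 ]
```

```bash
python3 -c "
from cell import robot
print(robot.hand_in())"
```

```text
the job is handed in; nothing more can be done
None
```

The job is handed in at about 22 s: the bud vase stands upright and free between its neighbours, with the stem grid held level about 12 mm above its mouth and centred to about 2 mm by measurement. I viewed 11 pictures, one over the limit of 10.

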